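# Load the welder's tool case in layers under a propped lid

## Task

Raise the lid of the blue tool case and lock its folding stay, by pushing the stay's knee forward past straight until it stops, so that the lid stays up unaided. Then load the lower layer, laying the chisel and the V-block down flat in their ridged nests on the floor of the case, and only when both are in lay the chipping hammer across them in the two wooden saddles, head at the left-hand end (away from the stay). Leave the lid up and locked, all three lying fully home, and do not disturb the other things on the bench.

Things in the scene. Friction and masses are not known exactly. Their poses are not given: they have to be found in the camera images.
- case: The blue steel tool case, fixed to the bench: 170 (its x) x 310 (its y) x 65 high, walls and floor 5 thick, lid hinged on its far (+x) top edge. Origin: centre of its underside. x points away from its front, y to its left. It may be turned a little on the bench.
- lid (a joint): Lid angle, rad: 0 closed, grows as the lid swings up and away; the stay stops it at about 1.75, just beyond upright, where the open lid stands as a wall along the rear of the case. Lid 170 long, 0.35 kg. The hinge is sprung to close the lid and stiff: left alone it holds the lid for now above about 1.6 rad, but lower down the spring shuts it.
- lid_hinge (a point): Middle of the lid's hinge line (fixed, along the case's y, at the rear top edge, 65 above the bench).
- lid_handle (a point): Middle of the lid's handle, a round dark bar 10 thick along the case's y, 100 clear between its two side arms; it stands 42 out from the lid's front edge in the plane of the lid, 212 from the hinge line (and 3 above it when shut), so it is in front of the case when the lid is shut and on top when it is up. Moves with the lid. The bar may turn between fingers.
- stay (a joint): Knee angle of the folding stay, rad: 0 with the lid shut (folded), 2.89 when its two bars are straight, and at its stop, locked, 3.11. It unfolds as the lid rises; when the lid is near 1.7 the knee still stands a little to the front of straight.
- stay_knob (a point): Middle of the black knob on the stay's knee: a round pin 14 thick and 40 long along the case's y, its middle 189 right (-y) of the case's middle, beside the right wall. Moves with the stay. With the lid up the knee is about 85 above the bench and the bars slope up and away at about 40 degrees; the knee is locked by pushing it square to the bars, forward (case +x) and down, by a few cm, until it stops hard. A few N are enough.
- chisel_nest (a point): Where the centre of the chisel must come to lie: centre of a long nest on the case floor, 138 (x) x 28 (y) inside ridges 8 high and 5 thick; 15 above the bench. Axes as the case's.
- block_nest (a point): Where the centre of the V-block must come to lie: centre of a nest 69 (x) x 59 (y) inside ridges 8 high and 5 thick; 17 above the bench. Axes as the case's.
- hammer_rest (a point): Where the middle of the hammer's handle must come to lie: half way between two wooden saddles 190 apart along the case's y, each 8 thick and 60 wide, with a notch 30 wide and 14 deep whose floor is 41 above the bench; this point is 10 above that floor. Axes as the case's. It is 20 to the front of the case's middle; the handle passes over both nests.
- chisel_mid (a point): Centre (half-way up) of the cold chisel: steel bar 130 long (its x) x 20 x 20, flat blade at +x; about 0.28 kg. Either end may face the front.
- vblock_mid (a point): Centre (half-way up) of the steel V-block: 60 (x) x 50 (y) x 24 high, groove along x on top; grip it across y. About 0.4 kg. Either way round.
- chisel: The cold chisel; origin at the centre of its underside.
- vblock: The V-block; origin at the centre of its underside.
- hammer: The chipping hammer; origin under the middle of its handle.
- hammer_mid (a point): Middle of the chipping hammer's handle, half-way up: handle 20 x 20, from 110 behind (-x) to 115 ahead (+x), wood then steel; the dark steel head, 110 across (y) x 20 x 20, is centred 125 ahead (+x). x along the handle to the head, z up.
- hammer_grip (a point): Balance point of the hammer, 45 ahead of the handle's middle towards the head, half-way up the 20 thick handle: grip here. About 0.36 kg.
- tin: Bystander, leave alone: a low aluminium tin, 44 across, 42 high, among the kit parts (mm). Origin: centre of its underside.
- offcut: Bystander, leave alone: a flat dark steel offcut, 50 x 32 x 10 (mm). Origin: centre of its underside.
- angle_iron: Bystander, leave alone: a piece of steel angle, 110 long, 35 legs (mm). Origin: centre of its underside.
- spray: Bystander, leave alone: a tall spray can, 60 across, 190 high, beyond the kit parts (mm). Origin: centre of its underside.
- paste: Bystander, leave alone: a white jar with black cap, 70 across, 60 high, near the far edge (mm). Origin: centre of its underside.
- driver: Bystander, leave alone: a screwdriver near the far edge (mm). Origin: centre of its underside.
- pot: Bystander, leave alone: an open steel pot, 80 across, 100 high, to the right (mm). Origin: centre of its underside.
There are look-alikes about, which are no part of the job. There is more than one size of the vblock; the job needs the smallest.

How it is judged:
By the outcome, as a careful person would: the job done as asked, in the order asked, and still so for the second after the job is handed in, with the robot touching nothing.
It also fails if it takes over 72 s, if anything falls off the work surface, if the arm or the gripper's body presses on something with over 40 N, if the wrist force passes 120 N, or if a joint passes its speed limit or range.

## Robot

A 7-joint arm with a two-finger parallel gripper is mounted at the origin on the work surface. World frame = base frame: x ahead of the robot, y to its left, z up, the work surface at z = 0. Lengths are in m, angles in rad, forces in N, time in s.
With the tool pointing down it reaches from about 0.35 to 0.9 m from the base axis. Payload 7.2 kg.
Tool frame: the origin (TCP) lies at the very end of the fingers, on their centre line; the grasp point (between the pads) lies 19 mm behind it; z points along the fingers, y is the line along which they close (so a half turn about z gives the same grasp; the last joint's range is limited). The gripper opens to 88 mm and grips with 3 to 60 N. Pads are 20 mm wide; open, the fingers measure 115 mm over their backs; the gripper's body (75 mm by 178 mm) begins 61 mm behind the grasp point.
Start: joints at [-1.251, 0.411, -0.013, 1.596, 0.006, 1.134, -0.082], TCP at [0.236, 0.579, 0.199] pointing down, gripper open.
Joint ranges: [-2.95, 2.95], [-0.29, 1.99], [-1.47, 1.44], [0.14, 2.54], [-1.03, 4.17], [0.13, 1.85], [-2.86, 2.86]. Speed limits (rad/s): [2.39, 2.39, 3.01, 3.01, 3.14, 3.14, 3.14].

## Interface

Orientations are given as a unit quaternion [w, x, y, z].
In Python, from bench import r gives the robot as it stands. The module is installed in compiled form; this text tells all that it offers.
- The arm moves only by the tool jog_arm, never from a script. Its argument "commands" is a list of rows, each a list of 6 numbers: the shift along the world's x, y, z in mm, then the turn, a rotation vector about the world's x, y, z in degrees. In form: [[tx, ty, tz, wx, wy, wz], ...]. A call has 1 to 8 rows; each row is the pose to reach, as a shift and turn from the pose commanded when the call began; what a row does not reach only later rows make up. A row lasts 1/10 s, in which the tool goes at most 50 mm and 8.59 degrees, less where a joint would pass 70% of its speed; a pose out of reach is approached as far as the arm can. A call with a gripper value outside its range is refused whole. "hand" is the finger opening in mm, from 0 to 87.8, set as the call begins (left out, the last holds). The fingers move at their own pace and stop on an object; "force" is the grip in N (left out, the last holds). Time passes only in rows, so rows that repeat a pose let the fingers close. It gives the time, the measured TCP pose, the force, the opening and the grip force at its end, in the units of the state.
- r.state(): the state, without advancing time (a new reading comes with each control period).
- r.camera(name): name is "scene" or "top" or "wrist"; returns a dict with "image" (400x640x3 uint8, red, green, blue), "range_z" (400x640 float32, m along the optical axis (not along the pixel's ray), 0 where there is no reading), "fx", "fy", "cx", "cy" (pixels), "extrinsics" (4x4, takes a point from camera to world coordinates). Camera axes: x right, y up, looking along -z (the intrinsics and any distortion apply to the point x, -y, -z); pixel columns grow to the right and rows downward; lengths in m; the calibration is good to about 2 mm. A picture is of the moment at which its call begins.
- r.finish_job(): hands the job in; it is judged then, once.
The state is a dict: "t": time; "qpos": joint angles; "joint_velocities": joint speeds; "joint_torque": joint torques, N m; "eef_pos": TCP position; "tool_rot": TCP orientation; "force": force on the tool from outside, world axes, zero at the start; "wrist_torque": the same for the moment, N m; "grip_width": finger opening in m; "grip_force": force on a finger pad.
Only numpy, scipy, OpenCV 4.12 (cv2) and the standard library are available. Lean on these libraries where they do the work, as an engineer would, in place of code of your own. Each camera call takes 0.05 s, during which the arm holds its last target. There are 200 camera calls.

## Working session

There is one attempt and no reset: what is moved stays moved. The work goes in short steps, Python scripts to look and compute and a tool call to move; the robot and the scene stay as the last step left them, time stands still between calls to the robot, and variables do not carry over. Pictures are saved under pics/ and viewed, at most 11 in all, crops included, and the job is handed in when it is done.

Besides the shell and the picture viewer there is one more tool, called as name(argument=value, ...) on one line, values as JSON. jog_arm: Moves the arm, as the interface text tells. Its arguments: {"type":"object","properties":{"commands":{"type":"array"},"hand":{"type":"number"},"force":{"type":"number"}},"required":["commands"]}

```bash
mkdir -p pics; cat > h.py <<'E'
import numpy as np, cv2, pickle
from bench import r
def cap(n):
    c=r.camera(n); pickle.dump(c,open(f'{n}.pkl','wb')); return c
def pts(c):
    z=c['range_z']; v,u=np.mgrid[0:400,0:640]
    p=np.stack([(u-c['cx'])/c['fx']*z,-(v-c['cy'])/c['fy']*z,-z,np.ones_like(z)],-1)
    return (p@np.array(c['extrinsics']).T)[...,:3]
E
python3 - <<'E'
from h import *
s=r.state(); print({k:np.round(v,3) for k,v in s.items()})
for n in('scene','top'):
    c=cap(n); im=c['image']; print(n,{k:v for k,v in c.items() if k not in('image','range_z','extrinsics')}, np.round(c['extrinsics'],3).tolist(), (c['range_z']>0).mean())
    cv2.imwrite(f'pics/{n}0.png',cv2.resize(im[...,::-1],(800,500)))
E
```

```text
{'t': np.float64(0.0), 'qpos': array([-1.251,  0.412, -0.013,  1.597,  0.006,  1.134, -0.082]), 'joint_velocities': array([ 0.002, -0.   ,  0.   , -0.   , -0.001,  0.002, -0.001]), 'joint_torque': array([ 0.0000e+00, -5.8796e+01,  6.4200e-01, -2.9106e+01, -5.4000e-02,
        1.9000e-02,  0.0000e+00]), 'eef_pos': array([0.236, 0.578, 0.198]), 'tool_rot': array([-0.   ,  0.193,  0.981, -0.001]), 'force': array([0.029, 0.284, 0.002]), 'wrist_torque': array([-0.039, -0.027, -0.009]), 'grip_force': np.float64(0.0), 'grip_width': np.float64(0.088)}
scene {'fx': 432.75166659217905, 'fy': 432.75166659217905, 'cx': 319.7852576473186, 'cy': 203.36912314798093} [[-0.875, -0.378, 0.303, 0.951], [0.484, -0.7, 0.525, 0.719], [0.014, 0.606, 0.795, 1.136], [0.0, 0.0, 0.0, 1.0]] 0.99599609375
top {'fx': 493.3077659692743, 'fy': 493.3077659692743, 'cx': 309.3055373264338, 'cy': 200.79785817950793} [[0.02, 0.982, -0.187, 0.217], [-1.0, 0.018, -0.013, 0.003], [-0.009, 0.187, 0.982, 1.739], [0.0, 0.0, 0.0, 1.0]] 0.99616015625
```

View pics/top0.png

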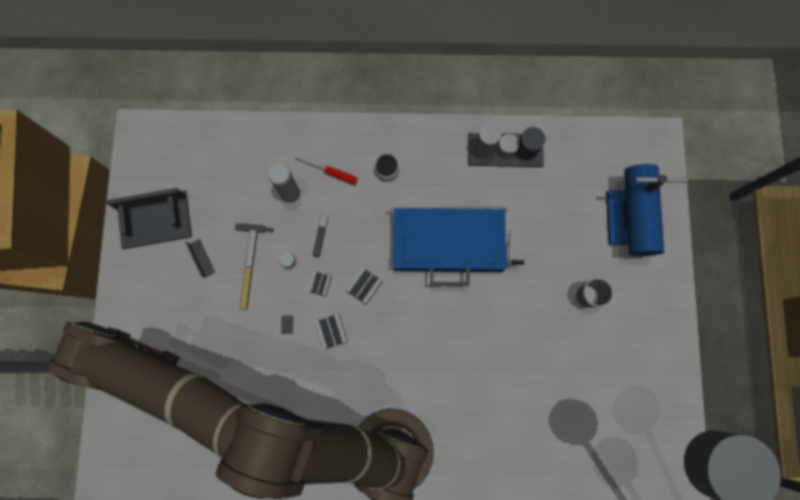

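View pics/scene0.png

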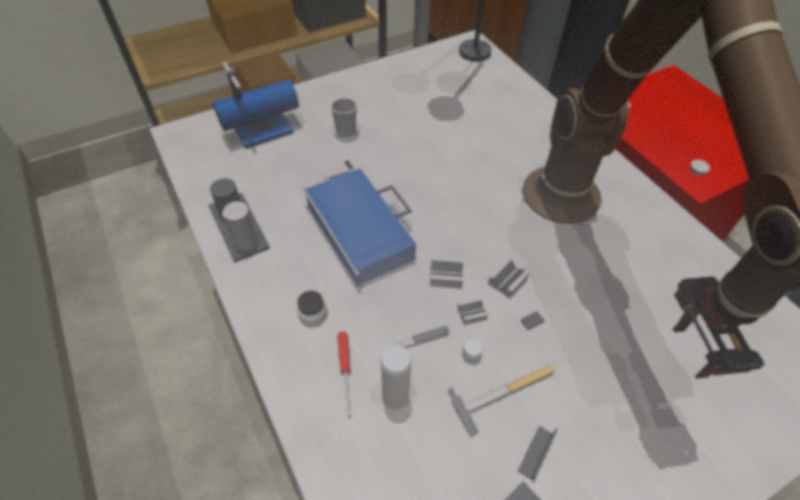

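The top view (800x500) shows the case near (450,240), its handle at (447,283), the knob at (516,262), the small V-block at (321,284), the chisel at (320,235) and the hammer at (250,265). The scene view matches this layout.

```bash
cat >> h.py <<'E'
def ray(c,u,v,z):
    E=np.array(c['extrinsics']); d=E[:3,:3]@np.array([(u-c['cx'])/c['fx'],-(v-c['cy'])/c['fy'],-1]); o=E[:3,3]
    return o+d*(z-o[2])/d[2]
E
python3 - <<'E'
from h import *
c=pickle.load(open('top.pkl','rb')); P=pts(c); im=c['image'].astype(int)
tb=P[240:300,430:520]; print('table z',np.median(tb[...,2]),tb[...,2].std())
m=(P[...,2]>0.006).astype(np.uint8); 
n,L,S,C=cv2.connectedComponentsWithStats(m)
for i in range(1,n):
    if S[i,4]<25 or S[i,4]>20000: continue
    q=P[L==i]; rc=cv2.minAreaRect((q[:,:2]*1000).astype(np.float32))
    print(np.round(C[i]*1.25),S[i,4],'zmax',np.round(np.percentile(q[:,2],95),3),'rect',np.round(rc[0]),np.round(rc[1]),round(rc[2],1))
# blue lid
hsv=cv2.cvtColor(c['image'],cv2.COLOR_RGB2HSV)
b=(hsv[...,0]>100)&(hsv[...,0]<125)&(hsv[...,1]>120)&(P[...,1]>-0.4)&(P[...,2]>.055)
b[:,450:]=0
q=P[b]; print(b.sum(),np.percentile(q[:,2],[5,50,95]),cv2.minAreaRect((q[:,:2]*1000).astype(np.float32)))
crop=c['image'][150:290,120:440,::-1]; cv2.imwrite('pics/crop1.png',cv2.resize(crop,None,fx=2.5,fy=2.5,interpolation=cv2.INTER_CUBIC))
E
```

```text
table z -0.0005135481564986222 0.10078797360270338
[506. 146.] 1718 zmax 0.132 rect [ 565. -229.] [238. 801.] 72.8
[387. 167.] 337 zmax 0.065 rect [519.  28.] [604.  66.] 0.8
[335. 172.] 248 zmax 0.028 rect [794. 206.] [197.  45.] 61.1
[284. 182.] 531 zmax 0.194 rect [747. 329.] [137.  69.] 23.1
[639. 210.] 2836 zmax 0.212 rect [ 448. -442.] [249. 972.] 41.8
[156. 220.] 2593 zmax 0.085 rect [506. 403.] [960. 228.] 67.5
[451. 240.] 4983 zmax 0.077 rect [ 458. -180.] [469. 381.] 1.9
[320. 235.] 216 zmax 0.025 rect [423. 146.] [492.  92.] 24.2
[249. 257.] 577 zmax 0.026 rect [371. 287.] [609. 217.] 42.0
[287. 260.] 154 zmax 0.05 rect [371. 173.] [457.  41.] 42.8
[364. 285.] 474 zmax 0.037 rect [365.  36.] [285. 100.] 32.0
[319. 283.] 264 zmax 0.028 rect [451. 211.] [64. 65.] 72.9
[596. 293.] 492 zmax 0.102 rect [ 330. -306.] [ 79. 657.] 22.8
[286. 324.] 119 zmax 0.017 rect [335. 302.] [56. 36.] 4.0
[331. 331.] 486 zmax 0.038 rect [267. 124.] [243.  96.] 46.1
[248. 422.] 17878 zmax 0.824 rect [ 70. 374.] [981. 393.] 82.2
[731. 466.] 3577 zmax 0.652 rect [ 120. -426.] [873. 119.] 69.6
4260 [0.06393239 0.07074404 0.07753146] ((438.9979248046875, -148.72027587890625), (440.6595153808594, 307.6590576171875), 0.5592308044433594)
```

View pics/crop1.png

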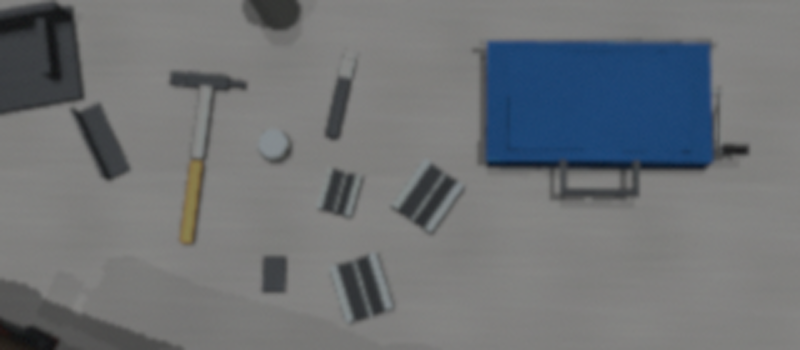

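The crop shows the lid corners at about (487,42), (712,42), (712,163) and (487,163). The handle bar is at (595,193), the knob at (735,150), the chisel runs (347,55)-(333,137) with its blade up, and the small block is at (341,193).

```bash
cat >> h.py <<'E'
def rectz(c,m,z):
    v,u=np.nonzero(m); q=np.array([ray(c,a,b,z)[:2]*1000 for a,b in zip(u,v)],np.float32)
    return cv2.minAreaRect(q),q
E
python3 - <<'E'
from h import *
c=pickle.load(open('top.pkl','rb')); P=pts(c); z=P[...,2]; z=np.where(c['range_z']>0,z,0)
def comp(m,u,v,z0):
    n,L=cv2.connectedComponents(m.astype(np.uint8)); l=L[int(v),int(u)]
    if l==0: 
        d=[(L[b,a],abs(a-u)+abs(b-v)) for b in range(int(v)-5,int(v)+6) for a in range(int(u)-5,int(u)+6) if L[b,a]]; l=min(d,key=lambda x:x[1])[0]
    return L==l
f=lambda u,v:(120+u/2.5,150+v/2.5)
for n,(u,v),t,h in [('chisel',f(340,100),.008,.02),('vb',f(341,193),.008,.024),('big',f(428,195),.01,.03),('hammer',f(205,120),.01,.02),('tin',f(274,145),.03,.042),('angle',f(100,142),.01,.03),('offcut',f(274,274),.006,.01)]:
    m=comp(z>t,u,v,t); R,q=rectz(c,m,h); print(n,m.sum(),np.round(R[0],1),np.round(R[1],1),round(R[2],1))
    if n=='hammer':
        hd=q[q[:,0]>np.percentile(q[:,0],0)]; 
        H=cv2.cvtColor(c['image'],cv2.COLOR_RGB2HSV); y=(H[...,1]>70)&m; R,_=rectz(c,y,.02); print(' wood',R)
hsv=cv2.cvtColor(c['image'],cv2.COLOR_RGB2HSV)
b=(hsv[...,0]>100)&(hsv[...,0]<125)&(hsv[...,1]>120); b[:,430:]=0;b[:150]=0
print('blue@71',rectz(c,b,.071)[0])
d=(hsv[...,2]<75)
for n,box,h in[('handle',(222,240,335,380),.068),('knob',(203,215,408,422),.06)]:
    mm=np.zeros_like(d);a=box;mm[a[0]:a[1],a[2]:a[3]]=d[a[0]:a[1],a[2]:a[3]]; print(n,mm.sum(),rectz(c,mm,h)[0], np.percentile(z[mm],[10,50,90]))
E
```

```text
chisel 206 [589.2 213.7] [ 27.3 133.3] 81.3
vb 248 [448.3 210.5] [55.7 65.6] 75.8
big 443 [445.4  87.2] [69.9 82.5] 56.7
hammer 517 [500.4 400.3] [245.6 107.5] 3.8
 wood ((432.640869140625, 420.6620178222656), (19.083271026611328, 114.8447265625), 85.902587890625)
tin 118 [511.9 304.6] [43.2 39.3] 46.7
angle 2 [512.1 553.3] [4.9 0. ] 138.2
offcut 119 [334.2 302. ] [56. 35.] 2.8
blue@71 ((570.994873046875, -147.45594787597656), (172.74652099609375, 306.4226989746094), 1.0069955587387085)
handle 77 ((448.82177734375, -146.52012634277344), (10.315825462341309, 102.4056167602539), 1.0748931169509888) [-0.00171301  0.07040067  0.07582582]
knob 45 ((510.7169189453125, -332.9302978515625), (13.979517936706543, 34.77204513549805), 1.0530599355697632) [0.05350219 0.06354114 0.07041023]
```

jog_arm(commands=[[110,-370,0,0,0,-34],[110,-370,0,0,0,-34],[110,-370,0,0,0,-34],[110,-370,0,0,0,-34],[110,-370,0,0,0,-34],[110,-370,0,0,0,-34],[110,-370,0,0,0,-34],[110,-370,0,0,0,-34]], hand=34, force=25)

```text
t: 0.9
eef_pos: [0.3465, 0.2054, 0.1988]
tool_rot: [-0.0, 0.472, 0.882, -0.0]
force: [0.2, 0.5, -0.5]
grip_width: 0.0345
grip_force: 0.0
```

jog_arm(commands=[[103,-355,0,0,0,-33],[103,-355,0,0,0,-33],[103,-355,0,0,0,-33],[103,-355,0,0,0,-33],[103,-355,0,0,0,-33],[103,-355,0,0,0,-33],[103,-355,0,0,0,-33],[103,-355,0,0,0,-33]])

```text
t: 1.7
eef_pos: [0.4496, -0.1511, 0.1992]
tool_rot: [0.001, 0.704, 0.71, -0.0]
force: [1.5, 0.8, 0.2]
grip_width: 0.034
grip_force: 0.0
```

```bash
python3 - <<'E'
from h import *
s=r.state(); print(np.round(s['eef_pos'],4),np.round(s['tool_rot'],4),np.round(s['qpos'],2),s['t'])
c=cap('wrist'); print(np.round(c['extrinsics'],3).tolist(),c['fx'])
P=pts(c); z=np.where(c['range_z']>0,P[...,2],0)
m=(z>.058)&(z<.08)&(P[...,0]<.47)
q=P[m]; print(m.sum(),[np.round(np.percentile(q[:,i],[2,50,98]),4) for i in range(3)], cv2.minAreaRect((q[:,:2]*1000).astype(np.float32)))
cv2.imwrite('pics/w1.png',c['image'][...,::-1])
E
```

```text
[ 0.4496 -0.1511  0.1992] [ 1.000e-03  7.038e-01  7.104e-01 -4.000e-04] [-0.42  0.17  0.73  1.99 -0.13  1.04  0.38] 1.7
[[1.0, -0.007, -0.002, 0.449], [0.007, 0.97, 0.244, -0.086], [0.0, -0.244, 0.97, 0.384], [0.0, 0.0, 0.0, 1.0]] 296.10835310502557
1139 [array([0.4458, 0.4523, 0.4687]), array([-0.2032, -0.1449, -0.0967]), array([0.0672, 0.0716, 0.0734])] ((457.9367980957031, -150.5901641845703), (23.99072265625, 108.15318298339844), 0.25848665833473206)
```

jog_arm(commands=[[1,2,-50,0,0,0],[1,2,-100,0,0,0],[1,2,-130,0,0,0],[1,2,-150,0,0,0],[1,2,-150,0,0,0],[1,2,-150,0,0,0]])

```text
t: 2.35
eef_pos: [0.4502, -0.1442, 0.0492]
tool_rot: [-0.0, 0.702, 0.712, -0.0]
force: [0.6, 0.7, 0.4]
grip_width: 0.0342
grip_force: 0.0
```

jog_arm(commands=[[0,0,0,0,0,0],[0,0,0,0,0,0],[0,0,0,0,0,0],[0,0,0,0,0,0]], hand=0, force=20)

```text
t: 2.75
eef_pos: [0.4508, -0.1443, 0.0495]
tool_rot: [0.0, 0.702, 0.712, 0.0]
force: [-0.5, 0.3, 1.0]
grip_width: 0.0053
grip_force: 0.0
```

```bash
python3 - <<'E'
from h import *
s=r.state(); print(s['grip_width'],s['grip_force'])
c=cap('wrist'); a=c['image'][...,::-1]
b=cv2.imread('pics/w1.png'); cv2.imwrite('pics/w2.png',np.hstack([cv2.resize(a,(400,250)),cv2.resize(b,(400,250))]))
E
```

```text
0.005346454252087479 0.0
```

View pics/w2.png

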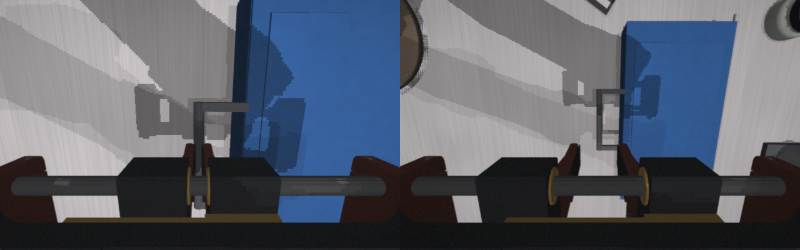

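The left half shows the fingers around the bar at (198,150). The bar seems to be between them, so I'll wait for the fingers to close fully.

jog_arm(commands=[[0,0,0,0,0,0],[0,0,0,0,0,0],[0,0,0,0,0,0],[0,0,0,0,0,0]])

```text
t: 3.2
eef_pos: [0.4507, -0.1444, 0.0491]
tool_rot: [0.0, 0.702, 0.712, 0.0]
force: [1.1, 1.5, 3.1]
grip_width: 0.0004
grip_force: 1.2
```

```bash
python3 - <<'E'
from h import *
c=cap('wrist'); P=pts(c)
a=c['image'][140:360,220:420,::-1]; cv2.imwrite('pics/w3.png',cv2.resize(a,None,fx=2.7,fy=2.7))
for v in range(160,350,12): print(v,[ (u,*np.round(P[v,u]*1000).astype(int)) for u in (306,312,318,324,330)])
c=cap('scene'); cv2.imwrite('pics/s3.png',cv2.resize(c['image'][100:260,220:380,::-1],None,fx=3.5,fy=3.5,interpolation=2))
E
```

```text
160 [(306, np.int64(441), np.int64(-101), np.int64(-1)), (312, np.int64(446), np.int64(-101), np.int64(0)), (318, np.int64(451), np.int64(-101), np.int64(0)), (324, np.int64(455), np.int64(-101), np.int64(-1)), (330, np.int64(460), np.int64(-101), np.int64(0))]
172 [(306, np.int64(441), np.int64(-111), np.int64(-2)), (312, np.int64(447), np.int64(-101), np.int64(71)), (318, np.int64(451), np.int64(-101), np.int64(71)), (324, np.int64(454), np.int64(-101), np.int64(71)), (330, np.int64(457), np.int64(-101), np.int64(70))]
184 [(306, np.int64(441), np.int64(-120), np.int64(-1)), (312, np.int64(447), np.int64(-108), np.int64(71)), (318, np.int64(451), np.int64(-107), np.int64(73)), (324, np.int64(454), np.int64(-108), np.int64(70)), (330, np.int64(461), np.int64(-120), np.int64(-1))]
196 [(306, np.int64(441), np.int64(-130), np.int64(-1)), (312, np.int64(447), np.int64(-115), np.int64(71)), (318, np.int64(451), np.int64(-114), np.int64(72)), (324, np.int64(454), np.int64(-115), np.int64(71)), (330, np.int64(461), np.int64(-130), np.int64(-1))]
208 [(306, np.int64(441), np.int64(-140), n
[... 2469 characters left out ...]
5)), (318, np.int64(452), np.int64(-191), np.int64(72)), (324, np.int64(452), np.int64(-121), np.int64(174)), (330, np.int64(453), np.int64(-120), np.int64(176))]
328 [(306, np.int64(448), np.int64(-122), np.int64(176)), (312, np.int64(449), np.int64(-127), np.int64(171)), (318, np.int64(452), np.int64(-199), np.int64(72)), (324, np.int64(452), np.int64(-126), np.int64(171)), (330, np.int64(453), np.int64(-124), np.int64(175))]
340 [(306, np.int64(448), np.int64(-125), np.int64(177)), (312, np.int64(449), np.int64(-143), np.int64(154)), (318, np.int64(453), np.int64(-266), np.int64(-1)), (324, np.int64(452), np.int64(-133), np.int64(166)), (330, np.int64(453), np.int64(-126), np.int64(176))]
```

View pics/w3.png

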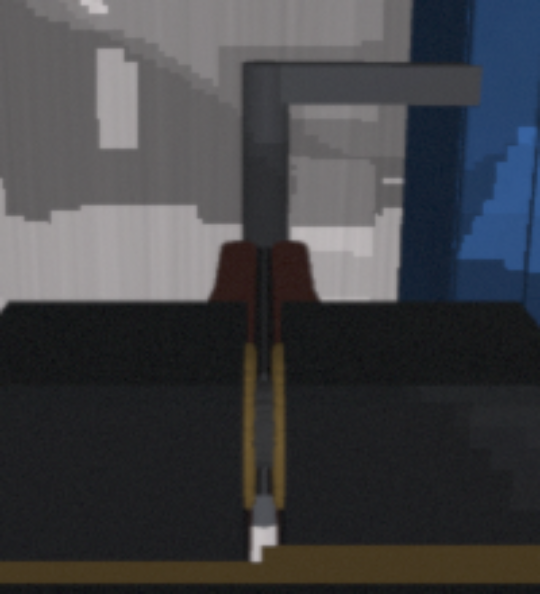

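The bar is at crop (265,150), and the fingers seem to end at its top at (265,240). I'll check this from the side.

View pics/s3.png

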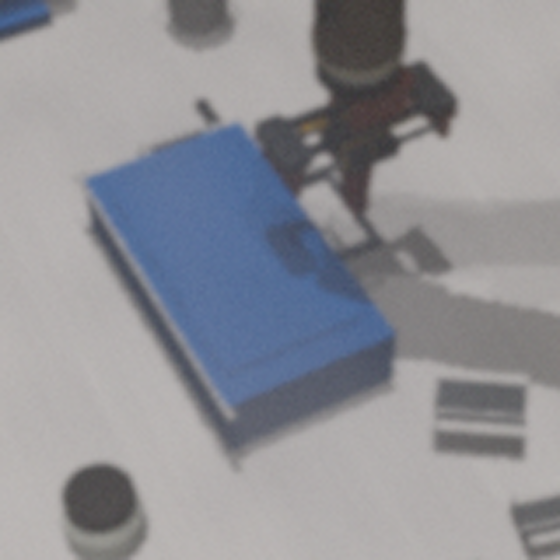

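```bash
python3 - <<'E'
from h import *
c=pickle.load(open('scene.pkl','rb')); P=pts(c)
m=(abs(P[...,0]-.451)<.03)&(abs(P[...,1]+.144)<.016)&(c['range_z']>0)&(P[...,2]>.02)&(P[...,2]<.16)
v,u=np.nonzero(m)
for b in range(v.min(),v.max()+1,2):
    k=v==b
    if k.any(): q=P[b,u[k]]; print(b,np.round(q[:,0].min()*1000),np.round(q[:,0].max()*1000),np.round(1000*np.median(q,0)))
E
```

```text
144 477.0 478.0 [ 478. -144.  156.]
146 440.0 440.0 [ 440. -133.  139.]
148 437.0 465.0 [ 445. -136.  130.]
150 443.0 466.0 [ 457. -135.  125.]
152 443.0 464.0 [ 457. -134.  114.]
154 447.0 463.0 [ 459. -134.  107.]
156 447.0 464.0 [ 460. -137.   95.]
158 446.0 462.0 [ 459. -133.   87.]
160 447.0 463.0 [ 454. -133.   79.]
162 449.0 456.0 [ 453. -130.   71.]
```

The fingers end at about z=75, roughly 25 mm short of the reported TCP, so they closed just above the bar. I'll open, go lower and close again.

jog_arm(commands=[[0,0,3,0,0,0],[0,0,3,0,0,0],[0,0,3,0,0,0],[0,0,3,0,0,0],[0,0,-12,0,0,0],[0,0,-23,0,0,0],[0,0,-23,0,0,0]], hand=34)

```text
t: 4.0
eef_pos: [0.4492, -0.1442, 0.0247]
tool_rot: [-0.001, 0.702, 0.712, -0.001]
force: [0.7, -0.3, -0.1]
grip_width: 0.0341
grip_force: 0.0
```

jog_arm(commands=[[0,0,0,0,0,0],[0,0,0,0,0,0],[0,0,0,0,0,0],[0,0,0,0,0,0],[0,0,0,0,0,0],[0,0,0,0,0,0]], hand=0)

```text
t: 4.6
eef_pos: [0.451, -0.1445, 0.0263]
tool_rot: [0.0, 0.702, 0.712, 0.0]
force: [1.3, -0.4, 0.9]
grip_width: 0.0094
grip_force: 20.0
```

```bash
python3 - <<'E'
from h import *
for n in('wrist','scene'):
  c=cap(n); P=pts(c)
  m=(abs(P[...,0]-.451)<.03)&(abs(P[...,1]+.144)<.016)&(c['range_z']>0)&(P[...,2]>.02)&(P[...,2]<.16)
  v,u=np.nonzero(m)
  for b in range(v.min(),v.max()+1,3):
    k=v==b
    if k.any(): q=P[b,u[k]]; print(b,np.round(q[:,0].min()*1000),np.round(q[:,0].max()*1000),np.round(1000*np.median(q,0)))
E
```

```text
229 439.0 463.0 [ 459. -134.   50.]
232 438.0 464.0 [ 450. -134.   56.]
235 438.0 464.0 [ 451. -133.   61.]
238 438.0 464.0 [ 451. -134.   65.]
241 437.0 464.0 [ 451. -134.   70.]
244 438.0 464.0 [ 451. -134.   72.]
247 438.0 464.0 [ 451. -134.   77.]
250 437.0 465.0 [ 451. -134.   81.]
253 441.0 461.0 [ 451. -135.   81.]
256 441.0 460.0 [ 451. -135.   84.]
259 441.0 460.0 [ 451. -135.   88.]
262 442.0 460.0 [ 451. -135.   91.]
265 442.0 460.0 [ 451. -137.   90.]
268 443.0 459.0 [ 451. -141.   84.]
271 443.0 458.0 [ 451. -145.   79.]
274 444.0 458.0 [ 451. -147.   79.]
277 444.0 458.0 [ 451. -149.   79.]
280 444.0 458.0 [ 451. -150.   79.]
313 445.0 457.0 [ 451. -149.  108.]
316 445.0 457.0 [ 451. -151.  108.]
319 445.0 457.0 [ 451. -152.  108.]
322 445.0 457.0 [ 451. -153.  109.]
325 445.0 457.0 [ 451. -144.  123.]
328 445.0 457.0 [ 451. -142.  127.]
331 444.0 457.0 [ 451. -138.  134.]
334 445.0 457.0 [ 451. -138.  135.]
337 445.0 457.0 [ 451. -140.  134.]
340 444.0 457.0 [ 451. -139.  137.]
343 445.0 457.0 [ 445. -143.  133.]
346 421.0 457.0 [ 445. -131.  150.]
141 421.0 477.0 [ 473. -157.  156.]
144 443.0 451.0 [ 447. -128.  155.]
147 446.0 446.0 [ 446. -135.  135.]
150 440.0 444.0 [ 442. -133.  121.]
153 440.0 445.0 [ 443. -132.  108.]
156 439.0 470.0 [ 449. -135.   93.]
159 441.0 468.0 [ 457. -137.   78.]
162 440.0 466.0 [ 459. -136.   70.]
165 462.0 465.0 [ 464. -134.   60.]
```

Gripped, at width 9.4 mm and 20 N. Now I'll swing the bar up along its arc.

jog_arm(commands=[[0,0,0,0,0,0],[1,0,19,0,0,0],[4,0,39,0,0,0],[10,0,60,0,0,0],[17,0,80,0,0,0],[26,0,99,0,0,0],[37,1,117,0,0,0],[37,1,117,0,0,0]], force=40)

```text
t: 5.5
eef_pos: [0.487, -0.1443, 0.1438]
tool_rot: [-0.0, 0.702, 0.712, -0.001]
force: [-2.4, -3.8, -1.3]
grip_width: 0.009
grip_force: 40.0
```

jog_arm(commands=[[13,0,17,0,0,0],[27,0,32,0,0,0],[43,1,46,0,0,0],[60,1,59,0,0,0],[79,1,69,0,0,0],[98,2,78,0,0,0],[118,2,85,0,0,0],[139,2,89,0,0,0]])

```text
t: 6.3
eef_pos: [0.6252, -0.1432, 0.2339]
tool_rot: [-0.0, 0.703, 0.711, -0.0]
force: [-8.8, -0.5, 18.7]
grip_width: 0.009
grip_force: 40.0
```

jog_arm(commands=[[21,0,3,0,0,0],[42,1,3,0,0,0],[52,1,3,0,0,0],[62,1,2,0,0,0],[67,1,1,0,0,0],[67,1,1,0,0,0]])

```text
t: 6.9
eef_pos: [0.6939, -0.1427, 0.2335]
tool_rot: [0.001, 0.703, 0.711, -0.0]
force: [1.3, -3.2, 8.5]
grip_width: 0.009
grip_force: 40.0
```

```bash
python3 - <<'E'
from h import *
s=r.state(); print(s['eef_pos'],s['force'],s['grip_width'],np.round(s['qpos'],2))
c=cap('scene'); t=cap('top')
a=cv2.resize(c['image'][80:260,200:400,::-1],(400,360)); b=cv2.resize(t['image'][130:280,280:446,::-1],(400,360))
cv2.imwrite('pics/open.png',np.hstack([a,b]))
P=pts(t); m=(t['range_z']>0)&(P[...,0]>.45)&(P[...,0]<.7)&(P[...,1]<-.31)&(P[...,1]>-.37)&(P[...,2]>.05)&(P[...,2]<.2)
v,u=np.nonzero(m); 
for b in range(v.min(),v.max()+1):
    k=v==b
    if k.any(): q=P[b,u[k]]; print(b,u[k].min(),u[k].max(),np.round(1000*np.median(q,0)))
E
```

```text
[ 0.69394534 -0.14268745  0.23353754] [ 1.29937476 -3.22186419  8.54468729] 0.008999915683343103 [-0.26  0.6   0.67  1.35 -0.37  1.31  0.42]
157 410 411 [ 678. -313.  135.]
158 410 412 [ 674. -313.  137.]
159 410 412 [ 670. -313.  139.]
160 410 411 [ 667. -312.  139.]
161 410 411 [ 665. -313.  133.]
162 410 411 [ 661. -313.  133.]
163 410 411 [ 658. -313.  134.]
164 410 410 [ 656. -313.  126.]
165 410 410 [ 652. -312.  129.]
166 407 410 [ 657. -313.   97.]
167 407 410 [ 649. -313.  114.]
168 409 410 [ 644. -312.  120.]
169 409 410 [ 642. -313.  115.]
170 409 410 [ 639. -314.  111.]
171 409 410 [ 635. -313.  116.]
172 410 410 [ 632. -315.  111.]
173 409 410 [ 627. -312.  117.]
174 409 410 [ 626. -314.  109.]
175 409 410 [ 622. -313.  111.]
176 409 410 [ 619. -313.  110.]
177 409 409 [ 617. -313.  101.]
178 409 409 [ 612. -312.  109.]
179 409 409 [ 610. -313.  104.]
180 408 420 [ 608. -331.   98.]
181 409 420 [ 604. -332.   99.]
182 409 420 [ 601. -332.   98.]
183 409 420 [ 597. -332.   98.]
187 407 407 [ 588. -311.   77.]
192 406 406 [ 574. -311.   56.]
193 406 406 [ 570. -310.   59.]
194 406 406 [ 567. -310.   59.]
```

View pics/open.png

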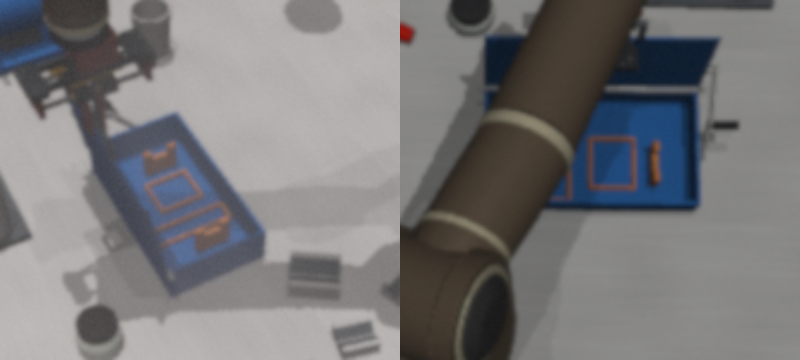

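The lid is up and the nests and saddles can be seen inside: block nest at about (612,162) and right saddle at (655,162) in the right-hand half. The knob is at about (725,125), which is world (0.602, -0.333, 0.092). Next I'll release the bar and bring the closed fingers over the knob.

jog_arm(commands=[[0,0,0,0,0,0],[0,0,0,0,0,0],[0,0,0,0,0,0],[0,0,20,0,0,0],[0,0,60,0,0,0],[0,0,70,0,0,0],[-40,-50,70,0,0,8],[-90,-80,70,0,0,16]], hand=34)

```text
t: 7.8
eef_pos: [0.6211, -0.2084, 0.3016]
tool_rot: [-0.0, 0.593, 0.805, -0.001]
force: [-1.0, -1.5, 0.1]
grip_width: 0.0341
grip_force: 0.0
```

jog_arm(commands=[[-4,-114,0,0,0,37],[-4,-114,0,0,0,37],[-4,-114,0,0,0,37],[-4,-114,0,0,0,37],[-4,-114,0,0,0,37]], hand=0)

```text
t: 8.3
eef_pos: [0.6164, -0.323, 0.302]
tool_rot: [-0.001, 0.309, 0.951, 0.0]
force: [-0.3, 1.0, 0.2]
grip_width: 0.0009
grip_force: 0.0
```

jog_arm(commands=[[0,0,-40,0,0,9],[0,0,-80,0,0,18],[0,0,-120,0,0,27],[0,0,-140,0,0,37],[0,0,-170,0,0,37],[0,0,-190,0,0,37],[0,0,-190,0,0,37]])

```text
t: 9.0
eef_pos: [0.6149, -0.3205, 0.1089]
tool_rot: [-0.003, -0.007, 1.0, 0.002]
force: [0.1, 0.1, -0.5]
grip_width: 0.0
grip_force: 0.0
```

```bash
python3 - <<'E'
from h import *
s=r.state(); print(s['eef_pos'],s['tool_rot'],s['force'],s['grip_width'],np.round(s['qpos'],2))
for n in('top','scene','wrist'):
  t=cap(n); P=pts(t); m=(t['range_z']>0)&(P[...,0]>.54)&(P[...,0]<.68)&(P[...,1]<-.318)&(P[...,1]>-.36)&(P[...,2]>.04)&(P[...,2]<.109)
  q=P[m]; print(n,m.sum(),np.round(1000*np.percentile(q,[5,50,95],axis=0)) if m.sum() else '')
t=pickle.load(open('top.pkl','rb')); cv2.imwrite('pics/t5.png',cv2.resize(t['image'][110:260,270:430,::-1],None,fx=3.7,fy=3.7,interpolation=2))
E
```

```text
[ 0.61490874 -0.32046545  0.10893351] [-0.00293715 -0.00689009  0.99997074  0.00155533] [ 0.06812884  0.12590636 -0.51340298] 4.975116653153417e-05 [ 0.21  0.62  0.32  1.51 -0.21  1.05  2.16]
top 0 
scene 28 [[ 601. -352.   94.]
 [ 608. -334.  102.]
 [ 613. -320.  106.]]
wrist 997 [[ 598. -353.   95.]
 [ 603. -336.   99.]
 [ 609. -319.  101.]]
```

jog_arm(commands=[[-13,-17,0,0,0,0],[-13,-17,-20,0,0,0],[-13,-17,-27,0,0,0],[-10,-17,-31,0,0,0],[-8,-17,-34,0,0,0],[-6,-17,-37,0,0,0],[-3,-17,-40,0,0,0],[-3,-17,-40,0,0,0]])

```text
t: 9.95
eef_pos: [0.6155, -0.3387, 0.0733]
tool_rot: [0.001, -0.007, 1.0, -0.0]
force: [1.8, 0.9, 3.1]
grip_width: 0.0009
grip_force: 1.8
```

jog_arm(commands=[[3,0,-4,0,0,0],[6,0,-7,0,0,0],[8,0,-10,0,0,0],[10,0,-12,0,0,0],[10,0,-12,0,0,0]])

```text
t: 10.45
eef_pos: [0.6222, -0.3393, 0.0615]
tool_rot: [-0.002, -0.006, 1.0, 0.001]
force: [-7.1, 3.4, 12.8]
grip_width: 0.0006
grip_force: 6.2
```

```bash
python3 - <<'E'
from h import *
for n in('scene','wrist'):
  t=cap(n); P=pts(t); m=(t['range_z']>0)&(P[...,0]>.54)&(P[...,0]<.68)&(P[...,1]<-.318)&(P[...,1]>-.36)&(P[...,2]>.04)&(P[...,2]<.095)
  q=P[m]; print(n,m.sum(),np.round(1000*np.percentile(q,[5,50,95],axis=0)) if m.sum() else '')
E
```

```text
scene 18 [[ 614. -342.   84.]
 [ 620. -331.   88.]
 [ 635. -322.   93.]]
wrist 990 [[ 611. -353.   78.]
 [ 613. -332.   84.]
 [ 621. -319.   92.]]
```

jog_arm(commands=[[3,0,-4,0,0,0],[5,0,-6,0,0,0],[7,0,-8,0,0,0],[7,0,-8,0,0,0]])

```text
t: 10.95
eef_pos: [0.6246, -0.3397, 0.0586]
tool_rot: [-0.005, -0.005, 1.0, 0.002]
force: [-32.4, 13.4, 53.2]
grip_width: 0.0004
grip_force: 26.2
```

jog_arm(commands=[[1,0,-3,0,0,0],[3,0,-5,0,0,0],[3,0,-5,0,0,0]])

```text
t: 11.25
eef_pos: [0.6256, -0.3397, 0.057]
tool_rot: [-0.006, -0.005, 1.0, 0.002]
force: [-45.0, 20.1, 78.5]
grip_width: 0.0006
grip_force: 38.2
```

```bash
python3 - <<'E'
from h import *
for n in('scene','wrist'):
  t=cap(n); P=pts(t); m=(t['range_z']>0)&(P[...,0]>.54)&(P[...,0]<.68)&(P[...,1]<-.318)&(P[...,1]>-.36)&(P[...,2]>.04)&(P[...,2]<.095)
  q=P[m]; print(n,m.sum(),np.round(1000*np.percentile(q,[5,50,95],axis=0)) if m.sum() else '')
E
```

```text
scene 14 [[ 615. -344.   82.]
 [ 622. -332.   87.]
 [ 639. -321.   94.]]
wrist 1260 [[ 612. -353.   78.]
 [ 615. -334.   83.]
 [ 622. -319.   92.]]
```

The stay hit a hard stop. I'll retreat and head for the chisel.

jog_arm(commands=[[-6,0,10,0,0,0],[-10,0,40,0,0,0],[-20,0,85,0,0,0],[-60,30,120,0,0,0],[-70,80,140,0,0,0],[-70,130,140,0,0,0],[-70,180,140,0,0,0],[-70,230,140,0,0,-3]], hand=60)

```text
t: 12.15
eef_pos: [0.5636, -0.12, 0.1882]
tool_rot: [0.0, 0.02, 1.0, -0.0]
force: [1.2, -0.1, -0.3]
grip_width: 0.0585
grip_force: 0.0
```

jog_arm(commands=[[0,330,0,0,0,-7],[0,330,0,0,0,-7],[0,330,0,0,0,-7],[0,330,0,0,0,-7],[0,330,0,0,0,-7],[0,330,0,0,0,-7],[20,330,0,0,0,-7],[20,330,0,0,0,-7]], force=40)

```text
t: 12.95
eef_pos: [0.5843, 0.2145, 0.1867]
tool_rot: [-0.0, 0.077, 0.997, 0.001]
force: [-0.5, 0.9, 0.2]
grip_width: 0.0602
grip_force: 0.0
```

```bash
python3 - <<'E'
from h import *
s=r.state(); print(s['eef_pos'],s['tool_rot'],s['force'],s['grip_width'],np.round(s['qpos'],2))
t=cap('top'); w=cap('wrist')
a=cv2.resize(t['image'][130:260,290:430,::-1],(430,400)); b=cv2.resize(w['image'][...,::-1],(370,231)); b=cv2.copyMakeBorder(b,0,169,0,0,0)
cv2.imwrite('pics/t6.png',np.hstack([a,b]))
P=pts(t); m=(t['range_z']>0)&(P[...,0]>.54)&(P[...,0]<.68)&(P[...,1]<-.318)&(P[...,1]>-.36)&(P[...,2]>.04)&(P[...,2]<.12)
q=P[m]; print(m.sum(),np.round(1000*np.percentile(q,[5,50,95],axis=0)) if m.sum() else '')
P=pts(w); m=(w['range_z']>0)&(P[...,2]>.007)&(P[...,2]<.045)
n,L,S,C=cv2.connectedComponentsWithStats(m.astype(np.uint8))
for i in range(1,n):
    if S[i,4]>200: q=P[L==i]; q=q[q[:,2]>np.percentile(q[:,2],90)-.006]; R=cv2.minAreaRect((q[:,:2]*1000).astype(np.float32)); print(C[i].round(),S[i,4],np.round(R[0]),np.round(R[1]),round(R[2],1),np.percentile(q[:,2],90))
E
```

```text
[0.58427743 0.21451625 0.1867208 ] [-3.20984415e-04  7.70158012e-02  9.97029613e-01  6.43223520e-04] [-0.53234264  0.94710658  0.190805  ] 0.060169998428970105 [-0.59  0.42  0.22  1.63 -0.1   1.1   1.07]
40 [[ 611. -350.   77.]
 [ 616. -335.   84.]
 [ 622. -320.   90.]]
[484. 112.] 5181 [526. 433.] [108. 207.] 72.7 0.020243660456937373
[622.  65.] 2207 [496. 558.] [71.  8.] 27.3 0.034838749088559516
[187.  84.] 5524 [447.  86.] [68. 81.] 56.3 0.03294554151460817
[299.  70.] 2727 [451. 211.] [50. 60.] 76.2 0.02438596336537362
[392. 115.] 1448 [515. 305.] [41. 40.] 51.6 0.04249797789786429
[636. 165.] 527 [633. 597.] [106.  12.] 5.5 0.014520822835747071
[144. 194.] 2283 [560.   6.] [135.   3.] 0.3 0.04415194682776761
[323. 191.] 1651 [587. 216.] [ 20. 117.] 79.9 0.02022111726426674
[ 50. 156.] 252 [497. -79.] [  0. 114.] 0.4 0.044158191869745636
[ 60. 206.] 1149 [576. -89.] [145.  70.] 0.2 0.013589365760460465
[ 96. 201.] 1483 [557. -54.] [10. 60.] 89.9 0.042706328537611665
[ 27. 219.] 798 [ 563. -181.] [79. 66.] 0.2 0.013593477029907836
[ 96. 246.] 218 [616. -87.] [ 7. 41.] 89.8 0.013594043273368672
[317. 327.] 1591 [770. 163.] [100.  22.] 69.0 0.025301526453326055
```

View pics/t6.png

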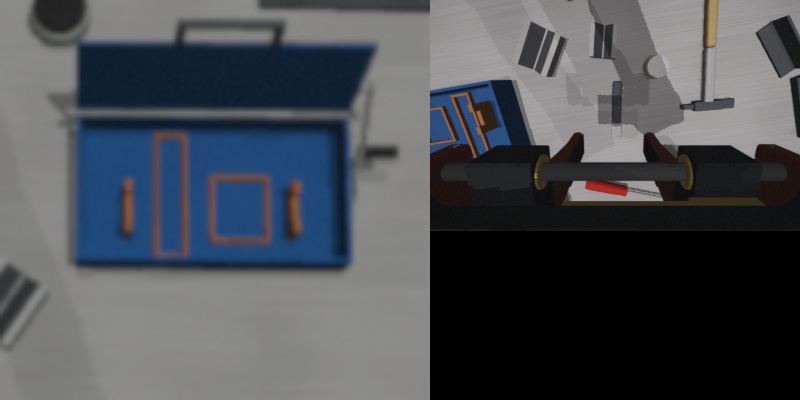

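Lid up and locked, with the knob staying at (0.616,-0.335). In the left panel the chisel nest is at (170,195), the block nest at (240,209) and the saddles at (127,208) and (294,208). In the right panel the chisel lies below the gripper at (617,110).

```bash
python3 - <<'E'
from h import *
t=pickle.load(open('top.pkl','rb')); h=cv2.cvtColor(t['image'],cv2.COLOR_RGB2HSV)
m=((h[...,0]<20)&(h[...,1]>90)&(h[...,2]>50)).astype(np.uint8); m[:,:300]=0;m[:170]=0;m[215:]=0;m[:,400:]=0
m2=cv2.morphologyEx(m,cv2.MORPH_CLOSE,np.ones((3,3)))
n,L,S,C=cv2.connectedComponentsWithStats(m2)
for i in range(1,n):
    if S[i,4]>15:
        for z in(.013,.055): R,_=rectz(t,L==i,z); print(z,C[i].round(),S[i,4],np.round(R[0],1),np.round(R[1],1),round(R[2],2))
w=pickle.load(open('wrist.pkl','rb')); P=pts(w)
H=cv2.cvtColor(w['image'],cv2.COLOR_RGB2HSV); mo=((H[...,0]<20)&(H[...,1]>90)).astype(np.uint8); mo[:,150:]=0
for nm,zr,yr in (('chn',(.011,.016),(-.115,-.068)),('bln',(.011,.016),(-.22,-.13)),('sadL',(.035,.062),(-.075,-.03))):
    k=(mo>0)&(P[...,2]>zr[0])&(P[...,2]<zr[1])&(P[...,1]>yr[0])&(P[...,1]<yr[1]); q=P[k]
    if len(q)>20: R=cv2.minAreaRect((q[:,:2]*1000).astype(np.float32)); print(nm,len(q),R,q.min(0)[:2],q.max(0)[:2])
k=(w['range_z']>0)&(P[...,2]>.003)&(P[...,2]<.03)&(abs(P[...,0]-.588)<.09)&(abs(P[...,1]-.215)<.05)
q=P[k]; a=np.deg2rad(-10.1); A=np.array([[np.cos(a),np.sin(a)],[-np.sin(a),np.cos(a)]]); e=(q[:,:2]-[.588,.215])@A.T*1000
print(e.min(0),e.max(0),np.percentile(e,[1,99],axis=0)); b=np.histogram(e[:,0],np.arange(-90,91,10)); print(b[0]); k=e[:,0]<20; print(cv2.minAreaRect((q[k&(q[:,2]>.017)][:,:2]*1000).astype(np.float32)))
E
```

```text
0.013 [331. 197.] 40 [560.7 -51.6] [58.1  7.1] 0.65
0.055 [331. 197.] 40 [552.3 -50.3] [56.7  7. ] 0.65
0.013 [385. 198.] 46 [ 562.3 -244.1] [54.5 10.6] 3.79
0.055 [385. 198.] 46 [ 553.9 -238. ] [53.1 10.4] 3.79
chn 436 ((566.9010620117188, -88.61859130859375), (134.0327911376953, 28.970136642456055), 10.927996635437012) [ 0.50310051 -0.11490684] [ 0.63476779 -0.08340747]
bln 533 ((562.4888916015625, -179.68177795410156), (78.5456771850586, 63.54680252075195), 0.24354338645935059) [ 0.5231502  -0.21129187] [ 0.60184199 -0.14783152]
sadL 813 ((556.6306762695312, -53.897674560546875), (59.949031829833984, 10.268976211547852), 0.7542266249656677) [ 0.52662592 -0.05941068] [ 0.5865636  -0.04858527]
[-59.75279089  -8.9939656 ] [69.57409781 11.06959261] [[-58.57600324  -8.81373963]
 [ 68.08523597  10.79786236]]
[  0   0   0 140 145 130 148 137 133 129 126 113 128 105 105 112   0   0]
((569.0875244140625, 219.21859741210938), (18.686025619506836, 78.61246490478516), 80.04401397705078)
```

```bash
python3 - <<'E'
from h import *
w=pickle.load(open('wrist.pkl','rb')); P=pts(w)
k=(w['range_z']>0)&(P[...,2]>.12)&(P[...,2]<.3)&(abs(P[...,0]-.584)<.02)&(abs(P[...,1]-.2145)<.06)
q=P[k]; print(k.sum(), 'min z',np.sort(q[:,2])[:5], np.percentile(q,[1,50,99],axis=0).round(3))
E
```

```text
6278 min z [0.20945232 0.20946613 0.20967841 0.20992377 0.21010598] [[0.566 0.172 0.212]
 [0.579 0.182 0.263]
 [0.598 0.252 0.299]]
```

jog_arm(commands=[[6,1,-40,0,0,-1],[7,1,-80,0,0,-1],[7,1,-120,0,0,-1],[7,1,-150,0,0,-1],[7,1,-170,0,0,-1],[7,1,-180,0,0,-1],[7,1,-180,0,0,-1]])

```text
t: 13.75
eef_pos: [0.5904, 0.2077, 0.0069]
tool_rot: [-0.001, 0.09, 0.996, -0.001]
force: [0.1, -0.4, -0.0]
grip_width: 0.06
grip_force: 0.0
```

jog_arm(commands=[[2,8,0,0,0,0],[2,8,-10,0,0,0],[2,8,-20,0,0,0],[2,8,-20,0,0,0]])

```text
t: 14.15
eef_pos: [0.5921, 0.2175, -0.0134]
tool_rot: [-0.001, 0.089, 0.996, -0.0]
force: [0.3, 0.1, -1.0]
grip_width: 0.0602
grip_force: 0.0
```

jog_arm(commands=[[0,0,0,0,0,0],[0,0,0,0,0,0],[0,0,0,0,0,0],[0,0,0,0,0,0],[0,0,0,0,0,0],[0,0,0,0,0,0]], hand=10, force=40)

```text
t: 14.75
eef_pos: [0.5932, 0.2172, -0.0119]
tool_rot: [0.0, 0.089, 0.996, -0.0]
force: [-1.8, -1.5, 2.2]
grip_width: 0.0196
grip_force: 40.0
```

jog_arm(commands=[[0,0,40,0,0,0],[0,0,80,0,0,0],[0,-30,120,0,0,4],[-10,-75,130,0,0,8],[-14,-120,130,0,0,11],[-14,-165,130,0,0,11],[-14,-180,130,0,0,11],[-14,-180,130,0,0,11]])

```text
t: 15.55
eef_pos: [0.5788, 0.034, 0.1179]
tool_rot: [-0.0, -0.004, 1.0, -0.001]
force: [0.2, 0.1, -2.2]
grip_width: 0.0195
grip_force: 40.0
```

jog_arm(commands=[[0,-40,0,0,0,0],[0,-80,0,0,0,0],[0,-100,0,0,0,0],[0,-110,0,0,0,0],[0,-110,0,0,0,0],[0,-110,0,0,0,0]])

```text
t: 16.15
eef_pos: [0.5793, -0.0698, 0.1176]
tool_rot: [-0.0, -0.008, 1.0, 0.001]
force: [0.4, 1.0, -2.6]
grip_width: 0.0198
grip_force: 40.0
```

```bash
cat > nest.py <<'E'
from h import *
s=r.state(); print(s['eef_pos'],s['tool_rot'],s['grip_width'],np.round(s['qpos'],2))
w=cap('wrist'); P=pts(w); ok=w['range_z']>0
H=cv2.cvtColor(w['image'],cv2.COLOR_RGB2HSV); mo=(H[...,0]<20)&(H[...,1]>90)&ok
q=P[mo&(P[...,2]>.009)&(P[...,2]<.07)&(P[...,0]<.66)]
g=np.round(q*1000)
def band(ax,lo,hi,other,zl,zh):
    k=(q[:,2]>zl)&(q[:,2]<zh)&(q[:,1]>other[0])&(q[:,1]<other[1]); return q[k]
k=(q[:,2]<.017)
print('ridge y hist'); h,e=np.histogram(q[k,1]*1000,np.arange(-260,-20,3)); print([(int(a),int(b)) for a,b in zip(e,h) if b>5])
for nm,a,b in (('ch',-.125,-.065),('bl',-.225,-.14)):
    j=k&(q[:,1]>a)&(q[:,1]<b); h,e=np.histogram(q[j,0]*1000,np.arange(480,670,3)); print(nm,[(int(a),int(b)) for a,b in zip(e,h) if b>3])
for nm,a,b in (('sL',-.075,-.03),('sR',-.265,-.225)):
    j=(q[:,2]>.035)&(q[:,1]>a)&(q[:,1]<b)
    if j.sum()>20: R=cv2.minAreaRect((q[j][:,:2]*1000).astype(np.float32)); print(nm,j.sum(),np.round(R[0],1),np.round(R[1],1),R[2],np.percentile(q[j,1],[2,98]))
E
python3 nest.py; python3 - <<'E'
from h import *
w=pickle.load(open('wrist.pkl','rb')); P=pts(w); cv2.imwrite('pics/w7.png',w['image'][...,::-1])
k=(w['range_z']>0)&(P[...,2]>.11)&(P[...,2]<.16)&(abs(P[...,0]-.58)<.1)&(abs(P[...,1]+.075)<.04)
q=P[k]; print(k.sum(),np.percentile(q,[.5,50,99.5],axis=0).round(4))
E
```

```text
[ 0.57934427 -0.06983465  0.11761947] [-1.63396644e-04 -7.89109869e-03  9.99968634e-01  6.59788293e-04] 0.019813630861352023 [-0.13  0.43  0.22  1.8  -0.12  0.93  1.73]
ridge y hist
[(-242, 279), (-221, 50), (-218, 247), (-215, 225), (-212, 34), (-209, 35), (-206, 28), (-203, 32), (-200, 35), (-197, 31), (-194, 30), (-191, 32), (-188, 32), (-185, 32), (-182, 33), (-179, 33), (-176, 30), (-173, 30), (-170, 31), (-167, 32), (-164, 27), (-161, 34), (-158, 35), (-155, 217), (-152, 223), (-125, 149), (-122, 392), (-119, 137), (-116, 15), (-113, 15), (-110, 15), (-107, 16), (-104, 18), (-101, 16), (-98, 15), (-95, 15), (-92, 95), (-89, 88), (-86, 13)]
ch [(504, 138), (507, 80), (510, 33), (513, 32), (516, 32), (519, 24), (522, 25), (525, 16), (528, 15), (531, 15), (534, 15), (537, 18), (540, 21), (543, 19), (546, 20), (549, 20), (552, 20), (555, 18), (558, 18), (561, 18), (564, 18), (567, 18), (570, 17), (573, 16), (576, 16), (579, 20), (582, 18), (585, 22), (588, 19), (591, 20), (594, 20), (597, 20), (600, 15), (603, 17), (606, 17), (609, 16), (612, 16), (615, 13), (618, 14), (621, 15), (624, 12), (627, 14), (630, 15), (633, 12)]
bl [(522, 118), (525, 229), (528, 57), (531, 40), (534, 38), (537, 37), (540, 32), (543, 37), (546, 39), (549, 40), (552, 35), (555, 38), (558, 37), (561, 36), (564, 40), (567, 37), (570, 36), (573, 36), (576, 33), (579, 34), (582, 39), (585, 35), (588, 34), (591, 33), (594, 33), (597, 217), (600, 148)]
sL 319 [557.  -52.8] [59.8  4.3] 1.7233043909072876 [-0.05567536 -0.05107819]
sR 1224 [ 558.  -244.1] [10.2 59.2] 89.40623474121094 [-0.24810233 -0.23970717]
6915 [[ 0.5156 -0.0883  0.1106]
 [ 0.5657 -0.0707  0.1485]
 [ 0.6713 -0.0527  0.1593]]
```

jog_arm(commands=[[-2,-36,0,0,0,0],[-2,-36,-40,0,0,0],[-2,-36,-80,0,0,0],[-2,-36,-95,0,0,0],[-2,-36,-95,0,0,0],[-2,-36,-95,0,0,0]])

```text
t: 16.8
eef_pos: [0.5781, -0.1075, 0.0239]
tool_rot: [0.0, -0.007, 1.0, 0.0]
force: [0.2, 0.9, -2.2]
grip_width: 0.0194
grip_force: 40.0
```

```bash
python3 nest.py; python3 - <<'E'
from h import *
w=pickle.load(open('wrist.pkl','rb')); P=pts(w)
k=(w['range_z']>0)&(P[...,2]>.03)&(P[...,2]<.062)&(abs(P[...,0]-.57)<.09)&(abs(P[...,1]+.105)<.012)
q=P[k]; print(k.sum(),np.percentile(q,[.5,50,99.5],axis=0).round(4))
E
```

```text
[ 0.5780776  -0.10750601  0.02388164] [ 4.54020711e-04 -7.42477080e-03  9.99972331e-01  6.21365633e-05] 0.019418285446679694 [-0.05  0.56  0.2   1.86 -0.16  0.74  1.83]
ridge y hist
[(-242, 671), (-221, 131), (-218, 492), (-215, 485), (-212, 73), (-209, 69), (-206, 53), (-203, 40), (-200, 36), (-197, 32), (-194, 40), (-191, 37), (-188, 38), (-185, 36), (-182, 38), (-179, 35), (-176, 37), (-173, 38), (-170, 38), (-167, 37), (-164, 35), (-161, 41), (-158, 39), (-155, 415), (-152, 415), (-125, 264), (-122, 242), (-119, 50), (-116, 39), (-113, 33), (-110, 39), (-107, 40), (-104, 39), (-101, 32), (-98, 40), (-95, 63), (-92, 362), (-89, 500), (-86, 17), (-59, 261)]
ch [(501, 19), (504, 283), (507, 198), (510, 80), (513, 69), (516, 65), (519, 49), (522, 50), (525, 56), (528, 46), (531, 48), (534, 47), (537, 48), (540, 50), (543, 50), (546, 48), (549, 46), (552, 41), (555, 43), (558, 50), (561, 44), (564, 50), (567, 50), (570, 43), (573, 47), (576, 36), (579, 5), (612, 4), (615, 6), (642, 4), (645, 37), (648, 39), (651, 7)]
bl [(522, 239), (525, 482), (528, 170), (531, 82), (534, 81), (537, 88), (540, 81), (543, 79), (546, 80), (549, 76), (552, 81), (555, 78), (558, 77), (561, 75), (564, 74), (567, 75), (570, 67), (573, 74), (576, 73), (579, 71), (582, 70), (585, 71), (588, 67), (591, 73), (594, 59), (597, 119), (600, 68)]
sL 1821 [555.6 -54.8] [56.8  8.7] 0.08226780593395233 [-0.05890693 -0.05103894]
sR 3199 [ 558.5 -244.2] [60.2 10.3] 0.4200546145439148 [-0.24813386 -0.23955703]
6446 [[ 0.4975 -0.1168  0.0311]
 [ 0.5598 -0.1075  0.0547]
 [ 0.6578 -0.094   0.0613]]
```

jog_arm(commands=[[0,2,-10,0,0,0],[0,2,-22,0,0,0],[0,2,-27,0,0,0],[0,2,-31,0,0,0],[0,2,-31,0,0,0]])

```text
t: 17.35
eef_pos: [0.5766, -0.1061, -0.0071]
tool_rot: [-0.001, -0.007, 1.0, 0.0]
force: [-6.0, 2.5, 12.3]
grip_width: 0.0195
grip_force: 40.0
```

jog_arm(commands=[[0,0,0,0,0,0],[0,0,0,0,0,0],[0,0,1,0,0,0],[0,0,1,0,0,0],[0,0,30,0,0,0],[0,0,75,0,0,0],[0,0,120,0,0,0],[0,0,150,0,0,0]], hand=34)

```text
t: 18.15
eef_pos: [0.5781, -0.1067, 0.145]
tool_rot: [0.001, -0.007, 1.0, -0.0]
force: [0.2, -0.0, -0.6]
grip_width: 0.0339
grip_force: 0.0
```

```bash
python3 - <<'E'
from h import *
print(r.state()['eef_pos'])
w=cap('wrist'); P=pts(w); ok=w['range_z']>0
H=cv2.cvtColor(w['image'],cv2.COLOR_RGB2HSV)
k=ok&(P[...,2]>.015)&(P[...,2]<.032)&(P[...,0]>.49)&(P[...,0]<.655)&(abs(P[...,1]+.106)<.022)
q=P[k]; print(k.sum(),np.percentile(q,[1,50,99],axis=0).round(4)); print(cv2.minAreaRect((q[:,:2]*1000).astype(np.float32)))
for a in np.arange(.51,.65,.02):
    j=abs(q[:,0]-a)<.01
    if j.sum()>5: print(round(a,2),np.percentile(q[j,2],90).round(4),np.percentile(q[j,1],[3,97]).round(4))
E
```

```text
[ 0.57808768 -0.10667054  0.14503382]
2225 [[ 0.4976 -0.1166  0.0163]
 [ 0.57   -0.1066  0.0235]
 [ 0.6393 -0.0962  0.0261]]
((569.1795043945312, -105.9429931640625), (143.3898162841797, 42.955230712890625), 0.3731393814086914)
0.51 0.0249 [-0.116  -0.0983]
0.53 0.0254 [-0.1165 -0.0981]
0.55 0.0254 [-0.1165 -0.0978]
0.57 0.0253 [-0.1164 -0.0973]
0.59 0.0252 [-0.1163 -0.0969]
0.61 0.0215 [-0.1151 -0.0965]
0.63 0.0212 [-0.115  -0.0962]
0.65 0.0174 [-0.1145 -0.0963]
```

jog_arm(commands=[[-20,45,0,0,0,-2],[-40,90,0,0,0,-5],[-60,135,0,0,0,-8],[-78,180,0,0,0,-11],[-96,225,0,0,0,-14],[-114,270,0,0,0,-15],[-127,312,0,0,0,-15],[-127,318,0,0,0,-15]], hand=70)

```text
t: 19.0
eef_pos: [0.4477, 0.2174, 0.1417]
tool_rot: [-0.0, 0.12, 0.993, 0.001]
force: [-0.6, -0.2, -0.6]
grip_width: 0.07
grip_force: 0.0
```

jog_arm(commands=[[0,0,0,0,0,0],[0,0,0,0,0,0]])

```text
t: 19.2
eef_pos: [0.4506, 0.2103, 0.1417]
tool_rot: [0.0, 0.124, 0.992, -0.0]
force: [-0.9, -0.1, -0.3]
grip_width: 0.0699
grip_force: 0.0
```

```bash
python3 - <<'E'
from h import *
s=r.state(); print(s['eef_pos'],s['tool_rot'])
w=cap('wrist'); P=pts(w); ok=w['range_z']>0
k=ok&(P[...,2]>.02)&(P[...,2]<.032)&(abs(P[...,0]-.451)<.05)&(abs(P[...,1]-.211)<.05)
q=P[k]; print(k.sum(),cv2.minAreaRect((q[:,:2]*1000).astype(np.float32)))
E
```

```text
[0.45061545 0.21028094 0.14168997] [ 4.87385201e-05  1.24400328e-01  9.92232024e-01 -4.08305944e-04]
1354 ((450.7406921386719, 211.05917358398438), (50.01606369018555, 60.400508880615234), 75.470703125)
```

jog_arm(commands=[[0,1,-45,0,0,0],[0,1,-90,0,0,0],[0,1,-130,0,0,0],[0,1,-145,0,0,0],[0,1,-155,0,0,0],[0,1,-155,0,0,0]])

```text
t: 19.85
eef_pos: [0.4501, 0.2111, -0.014]
tool_rot: [-0.001, 0.125, 0.992, -0.001]
force: [0.7, -1.5, 0.4]
grip_width: 0.07
grip_force: 0.0
```

jog_arm(commands=[[0,0,0,0,0,0],[0,0,0,0,0,0],[0,0,0,0,0,0],[0,0,0,0,0,0],[0,0,0,0,0,0]], hand=40)

```text
t: 20.35
eef_pos: [0.4507, 0.2127, -0.012]
tool_rot: [0.001, 0.124, 0.992, 0.0]
force: [-0.1, -1.6, 7.1]
grip_width: 0.0495
grip_force: 40.0
```

jog_arm(commands=[[0,0,45,0,0,0],[0,0,90,0,0,0],[10,-25,125,0,0,2],[22,-70,130,0,0,5],[34,-115,130,0,0,8],[46,-160,130,0,0,11],[58,-200,130,0,0,15],[58,-200,130,0,0,15]])

```text
t: 21.15
eef_pos: [0.5089, 0.0057, 0.1172]
tool_rot: [0.001, -0.004, 1.0, -0.001]
force: [-0.8, 0.5, -4.3]
grip_width: 0.0497
grip_force: 40.0
```

jog_arm(commands=[[13,-45,0,0,0,0],[25,-90,0,0,0,0],[38,-135,0,0,0,0],[54,-170,0,0,0,0],[54,-197,0,0,0,0],[54,-197,0,0,0,0],[54,-197,0,0,0,0]])

```text
t: 21.85
eef_pos: [0.5615, -0.184, 0.1164]
tool_rot: [-0.001, -0.006, 1.0, 0.0]
force: [0.3, 1.4, -5.0]
grip_width: 0.0497
grip_force: 40.0
```

jog_arm(commands=[[0,0,-40,0,0,0],[0,0,-80,0,0,0],[0,0,-90,0,0,0],[0,0,-90,0,0,0]])

```text
t: 22.25
eef_pos: [0.5609, -0.1823, 0.0256]
tool_rot: [-0.002, -0.008, 1.0, 0.001]
force: [0.9, 0.1, -4.3]
grip_width: 0.0496
grip_force: 40.0
```

```bash
python3 nest.py; python3 - <<'E'
from h import *
w=pickle.load(open('wrist.pkl','rb')); P=pts(w)
k=(w['range_z']>0)&(P[...,2]>.05)&(P[...,2]<.068)&(abs(P[...,0]-.56)<.09)&(abs(P[...,1]+.185)<.024)
q=P[k]; print(k.sum(),np.percentile(q,[.5,50,99.5],axis=0).round(4))
E
```

```text
[ 0.56091414 -0.18233888  0.02561076] [-1.85115046e-03 -7.65521460e-03  9.99968706e-01  7.47305675e-04] 0.049611707962704574 [ 0.07  0.56  0.22  1.85 -0.17  0.76  1.97]
ridge y hist
[(-248, 8), (-245, 9), (-242, 252), (-221, 77), (-218, 184), (-215, 62), (-212, 33), (-209, 30), (-206, 33), (-203, 28), (-200, 35), (-197, 28), (-194, 39), (-191, 32), (-188, 40), (-185, 32), (-182, 31), (-179, 40), (-176, 30), (-173, 39), (-170, 33), (-167, 37), (-164, 34), (-161, 35), (-158, 49), (-155, 91), (-152, 57), (-125, 441), (-122, 500), (-119, 60), (-116, 33), (-113, 32), (-110, 30), (-107, 33), (-104, 31), (-101, 32), (-98, 30), (-95, 35), (-92, 508), (-89, 439), (-86, 18), (-62, 89), (-59, 411), (-56, 6)]
ch [(501, 17), (504, 274), (507, 168), (510, 81), (513, 83), (516, 83), (519, 87), (522, 83), (525, 78), (528, 77), (531, 78), (534, 77), (537, 75), (540, 75), (543, 71), (546, 76), (549, 67), (552, 74), (555, 69), (558, 66), (561, 68), (564, 68), (567, 67), (570, 67), (573, 65), (576, 55), (579, 28), (582, 28), (585, 15)]
bl [(522, 249), (525, 440), (528, 142), (531, 63), (534, 64), (537, 48), (540, 26), (543, 12), (546, 16), (549, 16), (552, 14), (555, 12), (558, 13), (561, 5), (597, 4), (600, 5)]
sL 2069 [552. -55.] [10.2 49.7] 89.9246826171875 [-0.05947583 -0.05116408]
sR 1337 [ 554.9 -244.3] [52.9  8.7] 0.10593743622303009 [-0.24805287 -0.24023019]
7177 [[ 0.4934 -0.2081  0.0501]
 [ 0.5485 -0.1883  0.0598]
 [ 0.5795 -0.1612  0.0661]]
```

jog_arm(commands=[[1,-2,-10,0,0,0],[1,-2,-22,0,0,0],[1,-2,-28,0,0,0],[1,-2,-32,0,0,0],[1,-2,-32,0,0,0]])

```text
t: 22.8
eef_pos: [0.5627, -0.1862, -0.0057]
tool_rot: [-0.001, -0.007, 1.0, 0.0]
force: [-0.5, 0.0, -3.7]
grip_width: 0.0496
grip_force: 40.0
```

jog_arm(commands=[[0,1,-1,0,0,0],[0,1,-2,0,0,0],[0,1,-2,0,0,0]])

```text
t: 23.1
eef_pos: [0.5633, -0.1852, -0.0069]
tool_rot: [0.0, -0.007, 1.0, 0.0]
force: [-0.6, -0.5, -4.2]
grip_width: 0.0497
grip_force: 40.0
```

jog_arm(commands=[[0,0,0,0,0,0],[0,0,0,0,0,0],[0,0,0,0,0,0],[0,0,30,0,0,0],[0,0,75,0,0,0],[0,0,120,0,0,0],[0,0,150,0,0,0],[0,0,150,0,0,0]], hand=60)

```text
t: 23.9
eef_pos: [0.566, -0.1864, 0.1481]
tool_rot: [0.004, -0.007, 1.0, -0.001]
force: [0.3, -0.4, -0.0]
grip_width: 0.06
grip_force: 0.0
```

```bash
python3 - <<'E'
from h import *
print(r.state()['eef_pos'])
w=cap('wrist'); P=pts(w); ok=w['range_z']>0
k=ok&(P[...,2]>.024)&(P[...,2]<.036)&(abs(P[...,0]-.562)<.045)&(abs(P[...,1]+.185)<.04)
q=P[k]; print(k.sum(),np.percentile(q,[1,50,99],axis=0).round(4)); print(cv2.minAreaRect((q[:,:2]*1000).astype(np.float32)))
A=np.c_[q[:,:2]-q[:,:2].mean(0),np.ones(len(q))]; j=q[:,2]>.027; print('tilt',np.linalg.lstsq(A[j],q[j,2],rcond=None)[0])
E
```

```text
[ 0.56600183 -0.18636065  0.14814249]
1475 [[ 0.5339 -0.2107  0.0241]
 [ 0.562  -0.1961  0.0281]
 [ 0.5932 -0.1611  0.0301]]
((563.6904296875, -185.75933837890625), (60.070980072021484, 49.99602127075195), 0.8359463810920715)
tilt [-0.00142732 -0.00145928  0.02847181]
```

Both pieces are home and flat. Next I'll go for the hammer, turning the wrist the other way round so the last joint stays in range when placing.

jog_arm(commands=[[-40,30,0,0,0,0],[-66,70,0,0,0,-8],[-66,115,0,0,0,-16],[-66,160,0,0,0,-24],[-66,205,0,0,0,-32],[-66,225,0,0,0,-40],[-66,225,0,0,0,-48],[-66,225,0,0,0,-56]])

```text
t: 24.75
eef_pos: [0.4961, 0.0409, 0.1416]
tool_rot: [-0.001, 0.465, 0.885, -0.001]
force: [0.4, -0.6, 0.1]
grip_width: 0.0598
grip_force: 0.0
```

jog_arm(commands=[[0,30,0,0,0,-8],[0,60,0,0,0,-16],[0,90,0,0,0,-24],[0,120,0,0,0,-32],[0,150,0,0,0,-40],[0,180,0,0,0,-48],[0,200,0,0,0,-56],[0,200,0,0,0,-60]])

```text
t: 25.55
eef_pos: [0.4957, 0.2431, 0.1411]
tool_rot: [-0.0, 0.845, 0.535, -0.001]
force: [-0.6, 0.2, -0.6]
grip_width: 0.06
grip_force: 0.0
```

jog_arm(commands=[[5,30,0,0,0,-8],[10,60,0,0,0,-16],[15,90,0,0,0,-24],[20,120,0,0,0,-32],[25,150,0,0,0,-40],[30,170,0,0,0,-48],[30,170,0,0,0,-56],[30,170,0,0,0,-60]])

```text
t: 26.35
eef_pos: [0.5262, 0.41, 0.1406]
tool_rot: [0.001, 0.999, 0.04, -0.001]
force: [1.1, 0.1, -0.2]
grip_width: 0.0604
grip_force: 0.0
```

```bash
python3 - <<'E'
from h import *
s=r.state(); print(s['eef_pos'],s['tool_rot'],np.round(s['qpos'],2))
w=cap('wrist'); P=pts(w); ok=w['range_z']>0
k=ok&(P[...,2]>.013)&(P[...,2]<.026)&(P[...,0]>.35)&(P[...,0]<.66)&(abs(P[...,1]-.41)<.09)
n,L,S,C=cv2.connectedComponentsWithStats(k.astype(np.uint8))
for i in range(1,n):
    if S[i,4]>100:
        q=P[L==i]; print(S[i,4],q.min(0).round(3),q.max(0).round(3))
        for a in np.arange(.37,.65,.02):
            j=abs(q[:,0]-a)<.004
            if j.sum()>3: print('  ',round(a,3),np.percentile(q[j,1],[2,98]).round(4))
cv2.imwrite('pics/w8.png',w['image'][...,::-1])
E
```

```text
[0.52621505 0.4099844  0.14059078] [ 1.34455223e-03  9.99208940e-01  3.97368580e-02 -8.17437299e-04] [-1.17  0.61  0.68  1.58 -0.41  1.1  -1.89]
4921 [0.425 0.353 0.013] [0.623 0.462 0.022]
   0.43 [0.4112 0.4298]
   0.45 [0.4094 0.4286]
   0.47 [0.4083 0.4274]
   0.49 [0.4072 0.4253]
   0.51 [0.4052 0.4244]
   0.53 [0.4037 0.4228]
   0.55 [0.4022 0.4216]
   0.57 [0.4008 0.42  ]
   0.59 [0.3995 0.4185]
   0.61 [0.3573 0.4606]
```

View pics/w8.png

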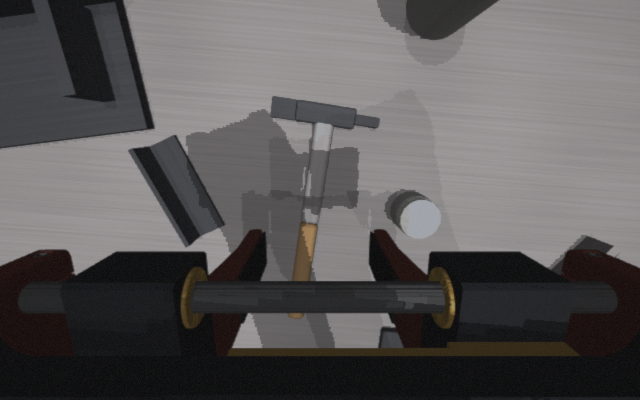

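The hammer's handle runs (298,310)-(322,125), with the head at (325,110). The tin is at (420,215), clear of the fingers.

jog_arm(commands=[[3,4,-45,0,0,-8],[3,4,-90,0,0,-8.5],[3,4,-130,0,0,-8.5],[3,4,-148,0,0,-8.5],[3,4,-158,0,0,-8.5],[3,4,-158,0,0,-8.5]])

```text
t: 27.0
eef_pos: [0.5301, 0.4132, -0.0157]
tool_rot: [0.001, 0.999, -0.032, -0.0]
force: [-0.5, 0.5, 0.2]
grip_width: 0.0598
grip_force: 0.0
```

jog_arm(commands=[[0,0,0,0,0,0],[0,0,0,0,0,0],[0,0,0,0,0,0],[0,0,0,0,0,0],[0,0,0,0,0,0],[0,0,0,0,0,0]], hand=10)

```text
t: 27.6
eef_pos: [0.5302, 0.4139, -0.0147]
tool_rot: [-0.0, 0.999, -0.032, 0.0]
force: [-0.2, -0.1, 2.8]
grip_width: 0.0193
grip_force: 40.0
```

jog_arm(commands=[[0,0,40,0,0,0],[0,0,85,0,0,0],[0,-10,130,0,0,0],[0,-40,155,0,0,8],[0,-75,155,0,0,16],[0,-110,155,0,0,24],[0,-145,155,0,0,32],[0,-145,155,0,0,36]])

```text
t: 28.4
eef_pos: [0.5304, 0.2619, 0.1401]
tool_rot: [0.001, 0.961, 0.277, -0.001]
force: [-0.1, 0.4, -2.8]
grip_width: 0.0196
grip_force: 40.0
```

jog_arm(commands=[[0,-20,0,0,0,8],[0,-40,0,0,0,16],[0,-60,0,0,0,24],[0,-80,0,0,0,32],[0,-100,0,0,0,40],[0,-120,0,0,0,48],[0,-140,0,0,0,56],[0,-140,0,0,0,58]])

```text
t: 29.2
eef_pos: [0.5297, 0.1247, 0.1397]
tool_rot: [0.0, 0.705, 0.709, -0.001]
force: [-0.7, 0.7, -4.2]
grip_width: 0.0196
grip_force: 40.0
```

jog_arm(commands=[[5,-45,0,0,0,0],[10,-90,0,0,0,0],[15,-135,0,0,0,0],[20,-180,0,0,0,0],[25,-215,0,0,0,0],[27,-232,0,0,0,0],[27,-232,0,0,0,0],[27,-232,0,0,0,0]])

```text
t: 30.0
eef_pos: [0.5566, -0.103, 0.1394]
tool_rot: [-0.001, 0.706, 0.709, -0.0]
force: [-0.3, 0.9, -3.1]
grip_width: 0.0193
grip_force: 40.0
```

```bash
python3 - <<'E'
from h import *
s=r.state(); print(s['eef_pos'],s['tool_rot'],s['grip_width'],np.round(s['qpos'],2))
w=cap('wrist'); t=cap('top'); 
cv2.imwrite('pics/w9.png',np.hstack([cv2.resize(w['image'][...,::-1],(480,300)),cv2.resize(t['image'][130:260,300:430,::-1],(300,300))]))
zt=s['eef_pos'][2]+.0147+.02
P=pts(w); k=(w['range_z']>0)&(abs(P[...,2]-zt)<.006)&(abs(P[...,0]-.557)<.07)&(P[...,1]>-.25)&(P[...,1]<.03); q=P[k]
for a in np.arange(-.24,.02,.02):
    j=abs(q[:,1]-a)<.005
    if j.sum()>3: print('  ',round(a,3),np.percentile(q[j,0],[2,98]).round(4),np.median(q[j,2]).round(4))
print('head ymax',q[:,1].max())
H=cv2.cvtColor(w['image'],cv2.COLOR_RGB2HSV); mo=(H[...,0]<20)&(H[...,1]>90)&(w['range_z']>0)&(P[...,2]>.03)&(P[...,2]<.062)
for nm,a,b in (('sL',-.075,-.03),('sR',-.265,-.225)):
    j=mo&(P[...,1]>a)&(P[...,1]<b); print(nm,j.sum(),np.percentile(P[j],[1,99],axis=0).round(4) if j.sum() else '')
E
```

```text
[ 0.55655278 -0.10296374  0.13939856] [-6.13837125e-04  7.05630942e-01  7.08579243e-01 -2.28727183e-04] 0.019324945489241938 [-0.25  0.39  0.46  1.83 -0.21  0.96  0.3 ]
   -0.16 [0.5468 0.5662] 0.1734
   -0.14 [0.5476 0.5654] 0.1729
   -0.12 [0.5467 0.5661] 0.1735
   -0.1 [0.5469 0.5665] 0.1737
   -0.08 [0.5472 0.566 ] 0.1736
   -0.06 [0.5469 0.5662] 0.1736
   -0.04 [0.5471 0.5664] 0.1735
   -0.02 [0.5043 0.6076] 0.1732
head ymax -0.014266758610950989
sL 255 [[ 0.528  -0.0584  0.0458]
 [ 0.5865 -0.0504  0.056 ]]
sR 382 [[ 0.529  -0.2474  0.0308]
 [ 0.5869 -0.2397  0.0559]]
```

View pics/w9.png

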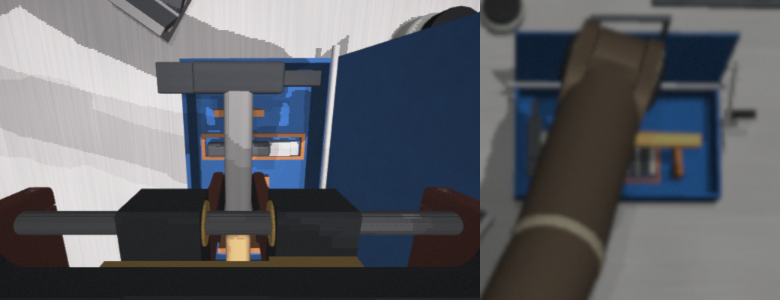

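In the left panel the hammer is lined up over the saddles, with the head at the left-hand end of the case at (240,77). Now I'll lower it.

jog_arm(commands=[[1,-1,-40,0,0,0],[1,-1,-75,0,0,0],[1,-1,-95,0,0,0],[1,-1,-105,0,0,0],[1,-1,-110,0,0,0],[1,-1,-110,0,0,0]])

```text
t: 30.7
eef_pos: [0.5584, -0.1037, 0.03]
tool_rot: [-0.0, 0.705, 0.709, 0.0]
force: [-0.2, 0.6, -3.2]
grip_width: 0.0195
grip_force: 40.0
```

jog_arm(commands=[[0,0,-1,0,0,0],[0,0,-2,0,0,0],[0,0,-3,0,0,0],[0,0,-3,0,0,0]])

```text
t: 31.1
eef_pos: [0.5583, -0.1043, 0.0272]
tool_rot: [0.0, 0.705, 0.709, 0.0]
force: [0.2, -0.6, -4.5]
grip_width: 0.0196
grip_force: 40.0
```

jog_arm(commands=[[0,0,-1,0,0,0],[0,0,-2,0,0,0],[0,0,-2,0,0,0]])

```text
t: 31.4
eef_pos: [0.5584, -0.1043, 0.0262]
tool_rot: [0.0, 0.705, 0.709, 0.0]
force: [-4.0, 0.9, 10.6]
grip_width: 0.0196
grip_force: 40.0
```

jog_arm(commands=[[0,0,0,0,0,0],[0,0,0,0,0,0],[0,0,0,0,0,0],[0,0,30,0,0,0],[0,0,75,0,0,0],[0,0,120,0,0,0],[-10,20,160,0,0,0],[-40,40,190,0,0,0]], hand=44)

```text
t: 32.2
eef_pos: [0.52, -0.0642, 0.2173]
tool_rot: [0.002, 0.706, 0.709, 0.001]
force: [0.1, 1.5, 0.2]
grip_width: 0.0443
grip_force: 0.0
```

jog_arm(commands=[[-40,30,0,0,0,0],[-60,70,0,0,0,0],[-80,110,0,0,0,0],[-100,150,0,0,0,0],[-110,190,0,0,0,0],[-110,230,0,0,0,0],[-110,270,0,0,0,0],[-110,270,0,0,0,0]])

```text
t: 33.0
eef_pos: [0.4073, 0.211, 0.2148]
tool_rot: [-0.0, 0.703, 0.711, 0.001]
force: [-1.0, 0.8, 0.1]
grip_width: 0.0439
grip_force: 0.0
```

```bash
python3 - <<'E'
from h import *
s=r.state(); print(s['eef_pos'],s['force'])
w=cap('wrist'); t=cap('top'); sc=cap('scene')
cv2.imwrite('pics/f.png',np.hstack([cv2.resize(t['image'][130:290,180:430,::-1],(470,300)),cv2.resize(sc['image'][100:260,200:376,::-1],(330,300))]))
for c in(t,sc,w):
    P=pts(c); ok=c['range_z']>0
    for nm,x0,x1,y0,y1 in(('handle',.55,.565,-.235,-.06),('head',.51,.6,-.034,-.014)):
        k=ok&(P[...,0]>x0)&(P[...,0]<x1)&(P[...,1]>y0)&(P[...,1]<y1)&(P[...,2]>.045)&(P[...,2]<.085)
        print(nm,k.sum(),np.percentile(P[k][:,2],[10,50,90]).round(4) if k.sum() else '')
P=pts(t); m=(t['range_z']>0)&(P[...,0]>.54)&(P[...,0]<.68)&(P[...,1]<-.318)&(P[...,1]>-.36)&(P[...,2]>.04)&(P[...,2]<.12)
print('knob',np.median(P[m],0))
E
```

```text
[0.40730977 0.2109977  0.21478318] [-1.00127015  0.83411145  0.12915804]
handle 213 [0.0545 0.0595 0.0652]
head 138 [0.0535 0.0593 0.0646]
handle 158 [0.0591 0.0621 0.0646]
head 181 [0.0506 0.0598 0.0646]
handle 0 
head 0 
knob [ 0.61682085 -0.33595371  0.08367263]
```

View pics/f.png

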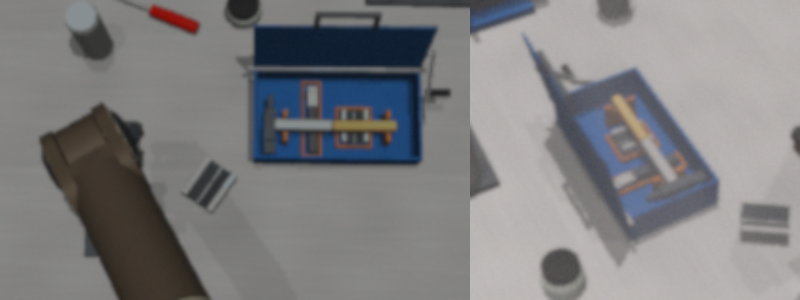

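The hammer lies in both saddles at (330,125) in the top view, with its head at the left at (268,125). Its top is level at about 61 mm. The lid is up, the knob still at its locked position, and the arm is clear.

```bash
python3 -c "
from bench import r
print(r.finish_job())"
```

```text
the job is handed in; nothing more can be done
None
```

The job is handed in at about 33 s: the lid is up with its stay locked, the chisel and V-block lie flat in their nests, the hammer rests in both saddles with its head to the left, and no bystander was touched as far as I saw; no verdict was returned.

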